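# Find the socket that fits the red terminal's nut and tighten it

## Task

The nut on the load box's red terminal is loose: try the sockets from the tray on it until you find the one that fits, and put any that do not fit (too small to go on, or so large that they slip round) back in the tray. With the fitting socket pushed fully down over the nut, turn the nut clockwise (seen from above) until it is tight, and finish while still gripping the socket, fully seated on the nut, ready for the torque wrench. Do not tighten the black terminal's nut, and leave the multimeter, tape roll, cutter and cell pack where they are.

Things in the scene. Friction and masses are not known exactly. Their poses are not given: they have to be found in the camera images.
- load_box: DC load box, fixed: brown base plate 185 x 220 x 10 mm with two insulators 110 mm apart along y in front (at x = 0, y = +-55 mm) and a grey steel box behind them (from 60 mm to 130 mm ahead in x, 82 mm high); origin under the mid-point between the two terminals
- red_terminal_top (a point): centre of the top of the red ribbed standoff insulator (62 mm in diameter, 38 mm high) of the load box; a copper bar 4 mm thick lies over it and a stud with a nut stands on its axis
- black_terminal_top (a point): centre of the top of the black ribbed standoff insulator (62 mm in diameter, 38 mm high) of the load box; a copper bar 4 mm thick lies over it and a stud with a nut stands on its axis
- nut_a_foot (a point): point on the axis at the underside of one of two hex nuts (15 mm high; its stud rises 9 mm above it); one nut is 19, the other 24 mm across flats. It sits on a copper eye 50 mm wide whose top is at this point, 52 mm above the bench; a seated socket's nose rests on the copper. z up, turns with the nut; x axis through the middle of a flat
- nut_b_foot (a point): point on the axis at the underside of one of two hex nuts (12 mm high; its stud rises 9 mm above it); one nut is 19, the other 24 mm across flats. It sits on a copper eye 50 mm wide whose top is at this point, 52 mm above the bench; a seated socket's nose rests on the copper. z up, turns with the nut; x axis through the middle of a flat
- nut_a (a joint): angle of the nut of point nut_a_foot: grows as it is turned clockwise seen from above, 0.9 = tight (a hard stop), starts loose at 0.2 to 0.5; it takes about 0.25 N m to turn and stays where it is left
- nut_b (a joint): angle of the nut of point nut_b_foot: grows as it is turned clockwise seen from above, 0.9 = tight (a hard stop), starts loose at 0.2 to 0.5; it takes about 0.25 N m to turn and stays where it is left
- socket_tray: foam-lined blue tray, fixed, 90 x 290 x 24 mm, three round pockets 54 mm wide in a row along its y axis at y = -90, 0 and +90 mm; the foam's top is 22 mm above the bench, the pocket floors 6 mm; origin centre of its underside
- socket_a_center (a point): centre (31 mm above the nose) of one of the two slimmer sockets, alike outside: orange, round skirt 42 mm wide, 36 mm high, above it a hex grip 36 mm across flats up to 62 mm above the nose; 0.18 kg. Starts nose down in the tray. Hex bore in the nose 30 mm deep, 2 mm lead-in, flats parallel to the grip's, for a 19 mm nut in one of the two, 24 mm in the other, 1.4 mm wider than it. z up; x axis through the middle of a flat
- socket_b_center (a point): centre (31 mm above the nose) of the fattest of the three sockets: orange, round skirt 48 mm wide, 36 mm high, above it a hex grip 36 mm across flats up to 62 mm above the nose; 0.18 kg. Starts nose down in the tray. Hex bore in the nose 30 mm deep, 2 mm lead-in, flats parallel to the grip's, for a 30 mm nut, 1.4 mm wider than it. z up; x axis through the middle of a flat
- socket_c_center (a point): centre (31 mm above the nose) of one of the two slimmer sockets, alike outside: orange, round skirt 42 mm wide, 36 mm high, above it a hex grip 36 mm across flats up to 62 mm above the nose; 0.18 kg. Starts nose down in the tray. Hex bore in the nose 30 mm deep, 2 mm lead-in, flats parallel to the grip's, for a 19 mm nut in one of the two, 24 mm in the other, 1.4 mm wider than it. z up; x axis through the middle of a flat
- multimeter: orange and black hand multimeter, 165 x 82 x 43 mm, lying on the bench; origin centre of its underside; a bystander
- tape_roll: amber tape roll, 72 mm in diameter, 25 mm high; origin centre of its underside; a bystander
- cutter: red-handled flush cutter lying on the bench, 54 x 142 x 12 mm; origin centre of its underside; a bystander
- cell_pack_center (a point): block of purple cells lying on the bench, 72 x 97 x 59 mm; point at its centre; a bystander
Things that resemble listed ones, but are neither listed nor needed, are in the scene too. Leave any blue or turquoise look-alike of the part that bears socket_b_center alone. What is shaped like the part that bears socket_c_center but blue is not meant.

How it is judged (in metres and radians):
On the way:
1. the fitting socket is fully down over the red terminal's nut while the nut is still loose (((horizontal distance between red_terminal_top and nut_a_foot below 0.02 m and horizontal distance between socket_c_center and nut_a_foot below 0.004 m and z of socket_c_center in the frame of nut_a_foot below 0.034 m and angle between socket_c_center's own z axis and vertical below 0.08 rad and value of joint nut_a below 0.8 rad) or (horizontal distance between red_terminal_top and nut_b_foot below 0.02 m and horizontal distance between socket_a_center and nut_b_foot below 0.004 m and z of socket_a_center in the frame of nut_b_foot below 0.034 m and angle between socket_a_center's own z axis and vertical below 0.08 rad and value of joint nut_b below 0.8 rad))), for 0.1 s.
At the end, for the whole second after the job is handed in: the fitting socket is seated on the red nut (within 4 mm of its axis, nose within 3 mm of the copper, upright to 0.08 rad), the nut is tight (above 0.83), the fingers still grip the socket (over 2 N), at rest; the other two stand nose down in tray pockets (within 4 mm of the floor) (((horizontal distance between red_terminal_top and nut_a_foot below 0.02 m and horizontal distance between socket_c_center and nut_a_foot below 0.004 m and z of socket_c_center in the frame of nut_a_foot below 0.034 m and angle between socket_c_center's own z axis and vertical below 0.08 rad and value of joint nut_a above 0.83 rad and contact force between the fingers and socket_c above 2 N and linear speed of socket_c below 0.02 m/s and z of each of socket_a_center, socket_b_center in the frame of socket_tray below 0.041 m and x of socket_a_center in the frame of socket_tray between -0.012 and 0.012 m and y of socket_a_center in the frame of socket_tray between -0.105 and 0.105 m and angle between each of socket_a_center, socket_b_center's own z axis and vertical below 0.1 rad and x of socket_b_center in the frame of socket_tray between -0.012 and 0.012 m and y of socket_b_center in the frame of socket_tray between -0.105 and 0.105 m) or (horizontal distance between red_terminal_top and nut_b_foot below 0.02 m and horizontal distance between socket_a_center and nut_b_foot below 0.004 m and z of socket_a_center in the frame of nut_b_foot below 0.034 m and angle between socket_a_center's own z axis and vertical below 0.08 rad and value of joint nut_b above 0.83 rad and contact force between the fingers and socket_a above 2 N and linear speed of socket_a below 0.02 m/s and z of each of socket_b_center, socket_c_center in the frame of socket_tray below 0.041 m and x of socket_b_center in the frame of socket_tray between -0.012 and 0.012 m and y of socket_b_center in the frame of socket_tray between -0.105 and 0.105 m and angle between each of socket_b_center, socket_c_center's own z axis and vertical below 0.1 rad and x of socket_c_center in the frame of socket_tray between -0.012 and 0.012 m and y of socket_c_center in the frame of socket_tray between -0.105 and 0.105 m))); the arm keeps its last pose, push and grip.
It fails at once if the multimeter is moved more than 20 mm (distance of multimeter from where it was at the start of the episode above 0.02 m).
It fails at once if the tape roll is moved more than 20 mm (distance of tape_roll from where it was at the start of the episode above 0.02 m).
It fails at once if the cutter is moved more than 20 mm (distance of cutter from where it was at the start of the episode above 0.02 m).
It fails at once if the cell pack is moved more than 20 mm (distance of cell_pack_center from where it was at the start of the episode above 0.02 m).
It fails at once if the black terminal's nut is tightened ((horizontal distance between black_terminal_top and nut_a_foot below 0.02 m and value of joint nut_a above 0.8 rad) or (horizontal distance between black_terminal_top and nut_b_foot below 0.02 m and value of joint nut_b above 0.8 rad)).
It also fails if it takes over 64 s, if anything falls off the work surface, if the arm or the gripper's body presses on something with over 40 N, if the wrist force passes 120 N, or if a joint passes its speed limit or range.

## Robot

A 6-joint arm with a two-finger parallel gripper is mounted at the origin on a cart in front of the work surface, level with it; the furniture and walls round the work are solid. World frame = base frame: x ahead of the robot, y to its left, z up, the work surface at z = 0. Lengths are in mm, angles in degrees, forces in N, time in s.
With the tool pointing down it reaches from about 275 to 750 mm from the base axis. Payload 10.2 kg.
Tool frame: the origin (TCP) lies at the very end of the fingers, on their centre line; the grasp point (between the pads) lies manip.tcp_to_grasp behind it (manip.tcp_to_grasp is the distance from the TCP to the grasp point, in mm); z points along the fingers, y is the line along which they close (so a half turn about z gives the same grasp; the last joint's range is limited). The gripper opens to 88 mm and grips with 3 to 60 N. Pads are 18 mm wide; open, the fingers measure 123 mm over their backs; the gripper's body (75 mm by 187 mm) begins 45 mm behind the grasp point.
Start: joints at [50.397, 17.928, 85.812, -0, 76.261, -12.8], TCP at [236.748, 468.595, 238.72] pointing down, gripper open.
Joint ranges: [-168.41, 168.41], [-55.51, 124.54], [10.69, 146.95], [-70.63, 250.63], [1, 178], [-165.06, 165.06]. Speed limits (degrees/s): [136.94, 136.94, 172.46, 180, 180, 180].

## Interface

Orientations are given as [roll, pitch, yaw] about the fixed x, y, z axes, in that order (R = Rz(yaw) Ry(pitch) Rx(roll)).
In Python, from station import monitor, eyes, manip, spot_in, pinpoint gives the robot as it stands. The module is installed in compiled form; this text tells all that it offers.
- The arm moves only by the tool step_arm, never from a script. Its argument "steps" is a list of rows, each an object with "claw": the opening, from 0 (shut) to 1 (fully open); "travel": the shift along the world's x, y, z in m, a list of three; "delta_rot": the turn, a rotation vector about the world's x, y, z in degrees, a list of three. In form: [{"claw": claw, "travel": [x, y, z], "delta_rot": [wx, wy, wz]}, ...]. A call has 1 to 10 rows; each row is the pose to reach, as a shift and turn from the pose commanded when the call began; what a row does not reach only later rows make up. A row lasts 1/8 s, in which the tool goes at most 62.5 mm and 10.7 degrees, less where a joint would pass 70% of its speed; a pose out of reach is approached as far as the arm can. A call with a gripper value outside its range is refused whole. The fingers move at their own pace and stop on an object; "force" is the grip in N (left out, the last holds). Time passes only in rows, so rows that repeat a pose let the fingers close. It gives the time, the measured TCP pose, the force, the opening and the grip force at its end, in the units of the state.
- monitor.read_state(): the state, without advancing time (a new reading comes with each control period).
- eyes.camera(name): name is "scene" or "top"; returns the picture (400x640x3 uint8, red, green, blue); there is no depth.
- eyes.calibration(name): a dict with "fx", "fy", "cx", "cy" (pixels), "extrinsics" (4x4, takes a point from world to camera coordinates). Camera axes: x right, y down, z forward; pixel columns grow to the right and rows downward; lengths in mm; the calibration is good to about 2 mm. A picture is of the moment at which its call begins. calibration takes no time and is no camera call.
- manip.sign_off(): hands the job in; it is judged then, once.
Trained networks look in the newest picture that a camera, given by its name, has taken for a name from the list of things; names that differ only in an ending like _2 or _b are one class to them, and where a whole thing is asked for, a point or a joint stands for the part that bears it (a point fixed in the world has none). Each returns a list of dicts, best first, with "score" (0 to 1); they miss things now and then, are a little off and sometimes report something else, mostly with a low value. They report only what shows in the picture. A call takes as long as a camera call. They do not tell look-alikes from the thing itself.
- spot_in(camera, name): "centre" ([x, y, z] in mm, in the coordinates of the camera as it stood for that picture, good to about 4 mm: the middle of the surface that is visible of it).
- pinpoint(camera, name): "centre" ([x, y, z] in mm, in the coordinates of the camera as it stood for that picture, good to about 4 mm: a listed point, or the origin of a listed thing).
The state is a dict: "time_s": time; "joints": joint angles; "joint_vel": joint speeds; "joint_torque": joint torques, N m; "ee_pos": TCP position; "tool_rot": TCP orientation; "contact_force": force on the tool from outside, world axes, zero at the start; "wrist_torque": the same for the moment, N m; "width": opening from 0.0 (shut) to 1.0 (fully open); "grasp_force": force on a finger pad.
Only numpy, scipy, OpenCV 4.12 (cv2) and the standard library are available. Lean on these libraries where they do the work, as an engineer would, in place of code of your own. Each camera call takes 0.05 s, during which the arm holds its last target. There are 200 camera calls.

## Working session

There is one attempt and no reset: what is moved stays moved. The work goes in short steps, Python scripts to look and compute and a tool call to move; the robot and the scene stay as the last step left them, time stands still between calls to the robot, and variables do not carry over. Pictures are saved under pics/ and viewed, at most 10 in all, crops included, and the job is handed in when it is done.

Besides the shell and the picture viewer there is one more tool, called after "Request:" by a JSON object that holds its "name" and its "arguments". step_arm: Moves the arm, as the interface text tells. Its arguments: {"type":"object","properties":{"steps":{"type":"array"},"force":{"type":"number"}},"required":["steps"]}

```bash
mkdir -p pics; cat > h.py <<'E'
import numpy as np, cv2
from station import monitor, eyes, manip, spot_in, pinpoint
def w(cam,p):
    T=np.array(eyes.calibration(cam)["extrinsics"]); return T[:3,:3].T@(np.array(p)-T[:3,3])
def px(cam,P):
    c=eyes.calibration(cam);T=np.array(c["extrinsics"]);p=T[:3,:3]@np.array(P)+T[:3,3]
    return np.array([c["fx"]*p[0]/p[2]+c["cx"],c["fy"]*p[1]/p[2]+c["cy"]])
def ray(cam,u,v,z):
    c=eyes.calibration(cam);T=np.array(c["extrinsics"]);R=T[:3,:3].T;o=-R@T[:3,3]
    d=R@np.array([(u-c["cx"])/c["fx"],(v-c["cy"])/c["fy"],1]); return o+d*(z-o[2])/d[2]
def snap(cam,name,crop=None,s=1):
    im=eyes.camera(cam)
    if crop: a,b,c,d=crop; im=im[b:d,a:c]
    cv2.imwrite("pics/"+name,cv2.resize(im[:,:,::-1],None,fx=s,fy=s,interpolation=cv2.INTER_CUBIC)); return im
E
python3 - <<'E'
from h import *
print(manip.tcp_to_grasp, monitor.read_state())
a=eyes.camera("top");b=eyes.camera("scene")
for n,i in(("top",a),("scene",b)): cv2.imwrite(f"pics/{n}0.png",i[:,:,::-1])
for c in("top","scene"):
    print(c,w(c,[0,0,0]))
    for n in("socket_a_center","socket_b_center","socket_tray","red_terminal_top","black_terminal_top","nut_a_foot","load_box","multimeter","tape_roll","cutter","cell_pack_center"):
        for d in pinpoint(c,n)[:4]:
            P=w(c,d["centre"]);print(c,n,round(d["score"],2),P.round(0),px(c,P).round(0))
E
```

```text
18.700000000000003 {'time_s': 0.0, 'joints': array([ 5.03993696e+01,  1.79583846e+01,  8.58543053e+01, -1.66465508e-03,
        7.62598163e+01, -1.28015602e+01]), 'joint_vel': array([-0.01293894, -0.02988165,  0.08691148, -0.00516873, -0.00321205,
        0.02921038]), 'joint_torque': array([ 2.76881901e-04, -4.02222705e+01, -2.52270359e+01,  6.93858415e-02,
        3.51828674e-02, -8.95627909e-05]), 'ee_pos': array([236.57247397, 468.40031658, 238.16858371]), 'tool_rot': array([-1.79928938e+02, -1.44892113e-02,  1.53201317e+02]), 'contact_force': array([-0.26546168,  0.2985943 , -1.10881199]), 'wrist_torque': array([0.06116803, 0.03425107, 0.03115046]), 'grasp_force': 0.0, 'width': 0.9988643950733741}
top [ 270.61500435   -8.0205246  1976.40099494]
top socket_a_center 0.44 [463. 109.  38.] [282. 229.]
top socket_b_center 0.56 [465. 195.  37.] [259. 228.]
top socket_b_center 0.55 [592. 196.  28.] [260. 196.]
top socket_b_center 0.4 [455. -10.  34.] [313. 232.]
top socket_b_center 0.39 [ 496. -239.   47.] [372. 222.]
top socket_tray 0.75 [463. 193.   4.] [261. 230.]
top red_terminal_t
[... 953 characters left out ...]
enter 0.67 [458. 192.  36.] [252. 198.]
scene socket_tray 0.22 [ 502. -134.   53.] [353. 216.]
scene red_terminal_top 0.54 [ 490. -247.   47.] [388. 232.]
scene red_terminal_top 0.24 [ 597. -442.   29.] [464. 232.]
scene black_terminal_top 0.47 [ 505. -132.   50.] [353. 216.]
scene black_terminal_top 0.28 [455. 105.  34.] [275. 207.]
scene nut_a_foot 0.55 [ 500. -134.   52.] [353. 217.]
scene load_box 0.58 [ 494. -189.    1.] [369. 235.]
scene multimeter 0.65 [645. 327.  -0.] [248. 161.]
scene tape_roll 0.52 [668.  95.  -2.] [310. 175.]
scene cutter 0.7 [ 455. -440.    2.] [450. 274.]
scene cutter 0.4 [ 500. -136.   53.] [354. 217.]
scene cell_pack_center 0.74 [ 598. -440.   31.] [464. 231.]
```

View pics/top0.png

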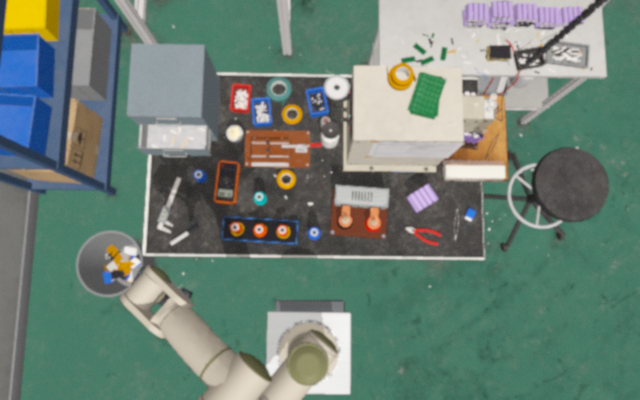

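View pics/scene0.png

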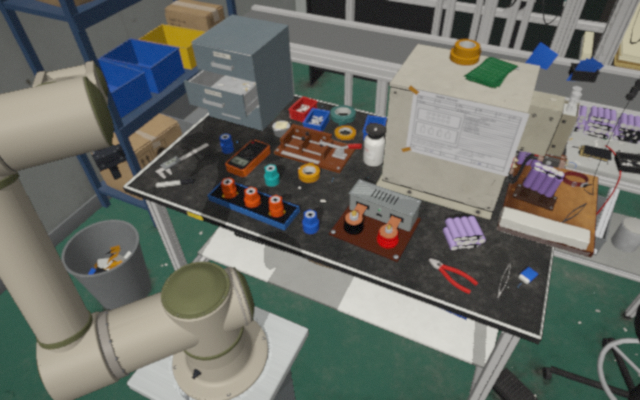

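```bash
python3 - <<'E'
from h import *
a=np.mean([eyes.camera("top").astype(float) for _ in range(4)],0);b=np.mean([eyes.camera("scene").astype(float) for _ in range(4)],0)
def c(i,x,y,W,H,s): return cv2.resize(i[y:y+H,x:x+W,::-1].astype(np.uint8),(400,300),interpolation=cv2.INTER_CUBIC)
cv2.imwrite("pics/c1.png",np.vstack([np.hstack([c(a,220,199,80,60,5),c(a,325,189,80,60,5)]),np.hstack([c(b,200,160,108,81,5),c(b,330,175,100,75,5)])]))
for n in("socket_a_center","socket_tray","red_terminal_top","nut_a_foot","load_box"):
  for cam in("top","scene"):
    for d in spot_in(cam,n)[:5]:
        P=w(cam,d["centre"]);print(cam,n,round(d["score"],2),P.round(0),px(cam,P).round(1))
E
```

```text
scene socket_a_center 0.73 [442. 100.  48.] [274.2 207.2]
top socket_tray 0.75 [460. 195.  26.] [259.6 230. ]
scene socket_tray 0.74 [439. 164.  23.] [256.5 207.7]
top red_terminal_top 0.39 [ 481. -222.   30.] [367.4 226.2]
scene red_terminal_top 0.71 [ 468. -256.   27.] [388.1 243.1]
scene nut_a_foot 0.38 [ 470. -256.   28.] [388.4 242.4]
top load_box 0.66 [ 547. -190.   51.] [359.6 208.4]
top load_box 0.61 [645. 324.  32.] [227.9 182.4]
scene load_box 0.94 [ 552. -202.   48.] [380.9 213.1]
```

View pics/c1.png

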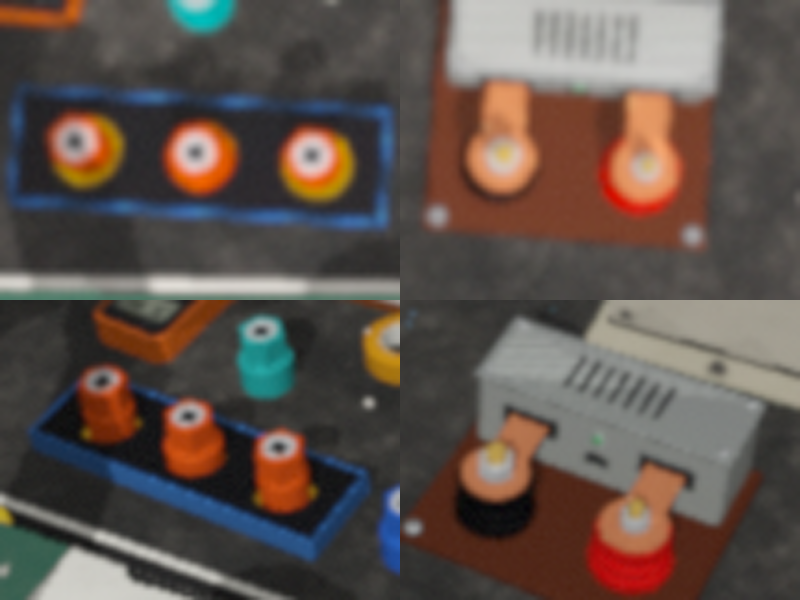

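```bash
python3 - <<'E'
from h import *
st=monitor.read_state();print(st["time_s"],st["ee_pos"],st["tool_rot"])
for cam,pts in (("top",{"L":(235,227.3),"M":(259.3,229.7),"R":(282.5,230.2)}),("scene",{"L":(227.8,181.5),"M":(251.3,191),"R":(275.6,200)})):
    im=np.mean([eyes.camera(cam).astype(float) for _ in range(3)],0)
    for k,(u,v) in pts.items():
        # blob: not dark-surround; bright min-channel
        y,x=np.mgrid[0:400,0:640]; m=(np.hypot(x-u,y-v)<6)
        wgt=np.clip(im[:,:,2]-90,0,None)*m   # blue channel: white ring only
        c=(wgt*x).sum()/wgt.sum(),(wgt*y).sum()/wgt.sum()
        print(cam,k,np.round(c,1),ray(cam,*c,68).round(1))
for k,(a,b) in {"blk":((325+503/5-80,189+152/5),(330+97/4,175+153/4)),"red":((325+247/5,189+163/5),(330+235/4,175+207/4))}.items():
    print(k,ray("top",*a,74).round(1),ray("scene",*b,74).round(1))
# red insulator outline
for cam in("top","scene"):
    im=eyes.camera(cam).astype(int);m=(im[:,:,0]>150)&(im[:,:,1]<60)&(im[:,:,2]<60)
    y,x=np.nonzero(m);s=(abs(x-(373 if cam=="top" else 388))<20)&(abs(y-(222 if cam=="top" else 238))<15);print(cam,x[s].min(),x[s].max(),y[s].min(),y[s].max())
E
```

```text
2.1 [236.76988329 468.5868386  238.72410966] [1.79999391e+02 5.31527625e-04 1.53194695e+02]
top L [235.1 226.7] [467.3 283.9  68. ]
top M [258.7 228.9] [460.4 194.4  68. ]
top R [281.9 229.7] [458.7 106.6  68. ]
scene L [227.9 180.8] [468.3 281.4  68. ]
scene M [250.2 190.4] [459.3 192.8  68. ]
scene R [274.9 198.8] [458.2 104.5  68. ]
blk [ 500.9 -134.3   74. ] [ 495.4 -139.2   74. ]
red [ 494.2 -243.8   74. ] [ 486.7 -247.4   74. ]
top 364 379 220 232
scene 378 397 232 247
```

Request:
{"name": "step_arm", "arguments": {"steps": [{"claw": 1, "travel": [0.05, -0.05, 0], "delta_rot": [0, 0, -10]}, {"claw": 1, "travel": [0.09, -0.09, 0], "delta_rot": [0, 0, -20]}, {"claw": 1, "travel": [0.13, -0.13, 0], "delta_rot": [0, 0, -30]}, {"claw": 1, "travel": [0.17, -0.17, 0], "delta_rot": [0, 0, -40]}, {"claw": 1, "travel": [0.2, -0.18, 0], "delta_rot": [0, 0, -50]}, {"claw": 1, "travel": [0.22, -0.18, -0.04], "delta_rot": [0, 0, -60]}, {"claw": 1, "travel": [0.22, -0.18, -0.08], "delta_rot": [0, 0, -66]}, {"claw": 1, "travel": [0.22, -0.18, -0.09], "delta_rot": [0, 0, -66]}]}}

```text
time_s: 3.5
ee_pos: [455.9, 288.2, 146.8]
tool_rot: [-179.8, 0.1, 87.2]
contact_force: [0.3, 0.7, 0.1]
width: 1.001
grasp_force: 0.0
```

Request:
{"name": "step_arm", "arguments": {"steps": [{"claw": 1, "travel": [0.011, -0.006, -0.04], "delta_rot": [0, 0, 0]}, {"claw": 1, "travel": [0.011, -0.006, -0.08], "delta_rot": [0, 0, 0]}, {"claw": 1, "travel": [0.011, -0.006, -0.104], "delta_rot": [0, 0, 0]}, {"claw": 1, "travel": [0.011, -0.006, -0.104], "delta_rot": [0, 0, 0]}, {"claw": 0.3, "travel": [0.011, -0.006, -0.104], "delta_rot": [0, 0, 0]}, {"claw": 0.3, "travel": [0.011, -0.006, -0.104], "delta_rot": [0, 0, 0]}, {"claw": 0.3, "travel": [0.011, -0.006, -0.104], "delta_rot": [0, 0, 0]}, {"claw": 0.3, "travel": [0.011, -0.006, -0.104], "delta_rot": [0, 0, 0]}, {"claw": 0.3, "travel": [0.011, -0.006, -0.104], "delta_rot": [0, 0, 0]}], "force": 30}}

```text
time_s: 4.62
ee_pos: [467.7, 282.6, 44.8]
tool_rot: [-180.0, -0.0, 87.2]
contact_force: [-2.9, -0.2, 2.2]
width: 0.457
grasp_force: 1.2
```

Request:
{"name": "step_arm", "arguments": {"steps": [{"claw": 0.3, "travel": [0, 0, 0], "delta_rot": [0, 0, 0]}, {"claw": 0.3, "travel": [0, 0, 0], "delta_rot": [0, 0, 0]}, {"claw": 0.3, "travel": [0, 0, 0], "delta_rot": [0, 0, 0]}, {"claw": 0.3, "travel": [0, 0, 0], "delta_rot": [0, 0, 0]}], "force": 30}}

```text
time_s: 5.12
ee_pos: [467.7, 282.6, 44.8]
tool_rot: [-180.0, 0.0, 87.2]
contact_force: [-1.4, -0.9, 3.0]
width: 0.434
grasp_force: 30.0
```

Request:
{"name": "step_arm", "arguments": {"steps": [{"claw": 0.3, "travel": [0, 0, 0.03], "delta_rot": [0, 0, 0]}, {"claw": 0.3, "travel": [0, 0, 0.06], "delta_rot": [0, 0, 0]}, {"claw": 0.3, "travel": [0, 0, 0.06], "delta_rot": [0, 0, 0]}], "force": 60}}

```text
time_s: 5.5
ee_pos: [468.6, 282.9, 105.9]
tool_rot: [179.8, -0.1, 87.2]
contact_force: [-0.9, -0.8, -2.1]
width: 0.429
grasp_force: 60.0
```

```bash
python3 - <<'E'
from h import *
s=monitor.read_state();print(s["width"],s["grasp_force"],s["contact_force"])
a=snap("top","g.png",(205,205,285,245),5);b=snap("scene","g2.png",(190,140,310,200),3.333)
cv2.imwrite("pics/g3.png",np.vstack([cv2.imread("pics/g.png"),cv2.imread("pics/g2.png")]))
E
```

```text
0.4287662837273284 59.98677283641882 [-0.87595609 -0.75498232 -2.12566246]
```

View pics/g3.png

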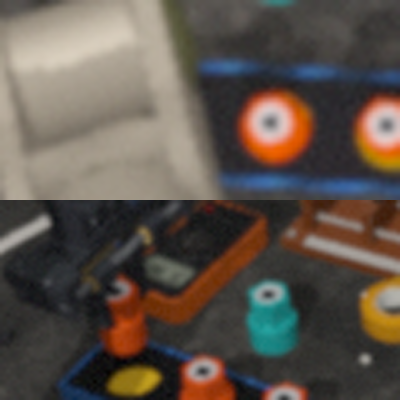

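Request:
{"name": "step_arm", "arguments": {"steps": [{"claw": 0.3, "travel": [0.0, -0.05, 0.03], "delta_rot": [0, 0, 0]}, {"claw": 0.3, "travel": [0.0, -0.11, 0.04], "delta_rot": [0, 0, 0]}, {"claw": 0.3, "travel": [0.005, -0.17, 0.045], "delta_rot": [0, 0, 0]}, {"claw": 0.3, "travel": [0.01, -0.23, 0.045], "delta_rot": [0, 0, 0]}, {"claw": 0.3, "travel": [0.014, -0.29, 0.045], "delta_rot": [0, 0, 0]}, {"claw": 0.3, "travel": [0.018, -0.35, 0.045], "delta_rot": [0, 0, 0]}, {"claw": 0.3, "travel": [0.022, -0.41, 0.045], "delta_rot": [0, 0, 0]}, {"claw": 0.3, "travel": [0.026, -0.47, 0.045], "delta_rot": [0, 0, 0]}, {"claw": 0.3, "travel": [0.026, -0.52, 0.045], "delta_rot": [0, 0, 0]}, {"claw": 0.3, "travel": [0.026, -0.527, 0.045], "delta_rot": [0, 0, 0]}], "force": 60}}

```text
time_s: 6.85
ee_pos: [492.8, -246.7, 147.7]
tool_rot: [-179.9, -0.1, 87.0]
contact_force: [-0.2, 0.3, -2.0]
width: 0.431
grasp_force: 60.0
```

Request:
{"name": "step_arm", "arguments": {"steps": [{"claw": 0.3, "travel": [0, 0, 0], "delta_rot": [0, 0, 0]}, {"claw": 0.3, "travel": [0, 0, 0], "delta_rot": [0, 0, 0]}]}}

```text
time_s: 7.1
ee_pos: [493.8, -243.0, 149.2]
tool_rot: [-179.9, -0.0, 87.3]
contact_force: [0.1, 0.3, -2.2]
width: 0.43
grasp_force: 60.0
```

```bash
python3 - <<'E'
from h import *
s=monitor.read_state();print(s["ee_pos"],s["width"],s["contact_force"])
snap("scene","t1.png",(340,170,440,245),6)
t=s["ee_pos"]
for z in(107,125,168): print(z,px("scene",[t[0],t[1],z]))
E
```

```text
[ 493.75198214 -242.96109696  149.21057897] 0.43048732281979984 [ 0.06468999  0.34297301 -2.16072216]
107 [389.0684544  216.52487278]
125 [389.60897886 212.0133635 ]
168 [390.94632537 200.85114669]
```

View pics/t1.png

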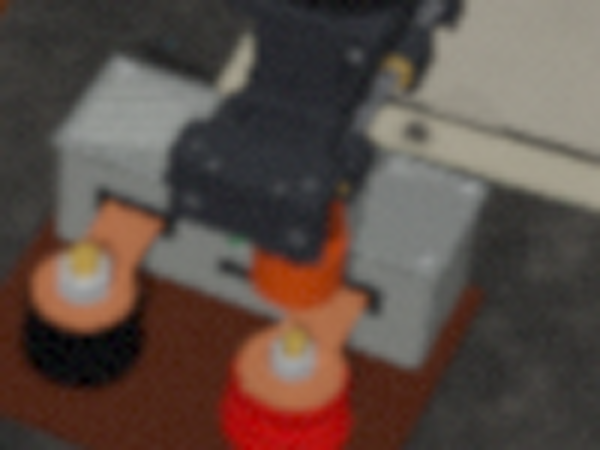

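```bash
python3 - <<'E'
from h import *
t=monitor.read_state()["ee_pos"]
im=np.mean([eyes.camera("scene").astype(float) for _ in range(4)],0)
y,x=np.mgrid[0:400,0:640]
def cen(m,wgt): wgt=wgt*m; return (wgt*x).sum()/wgt.sum(),(wgt*y).sum()/wgt.sum()
yel=np.clip((im[:,:,0]+im[:,:,1])/2-im[:,:,2]-40,0,None)*(abs(im[:,:,0]-im[:,:,1])<60)
for n,u,v in(("red",388.9,227),("blk",354,214)):
    c=cen(np.hypot(x-u,y-v)<5,yel); print(n,np.round(c,2),[ray("scene",*c,z).round(1) for z in(69,72)])
    wh=np.clip(im.min(2)-120,0,None); c=cen(np.hypot(x-u,y-v-3)<6,wh); print(" white",np.round(c,2),ray("scene",*c,60).round(1))
# orange/copper masks and socket skirt
hsv=cv2.cvtColor(im.astype(np.uint8),cv2.COLOR_RGB2HSV)
m=(hsv[:,:,1]>200)&(hsv[:,:,0]<12)&(hsv[:,:,2]>120)&(abs(x-389)<14)&(y<222)&(y>200)
yy,xx=np.nonzero(m)
for r in range(205,222): 
    q=xx[yy==r]; print(r,(q.min(),q.max()) if len(q) else None,end=' ')
print(px("scene",[t[0],t[1],t[2]-39]))
th=np.linspace(0,6.3,90);p=np.array([px("scene",[t[0]+21*np.cos(a),t[1]+21*np.sin(a),t[2]-39]) for a in th]);print(p.min(0),p.max(0))
E
```

```text
red [388.75 225.69] [array([ 494.9, -244.9,   69. ]), array([ 492.2, -245.6,   72. ])]
 white [388.21 230.36] [ 485.5 -247.4   60. ]
blk [353.77 212.31] [array([ 502.8, -134.8,   69. ]), array([ 500.1, -135.8,   72. ])]
 white [353.36 216.96] [ 493.  -137.8   60. ]
205 None 206 None 207 None 208 None 209 (np.int64(396), np.int64(396)) 210 (np.int64(395), np.int64(396)) 211 (np.int64(395), np.int64(396)) 212 (np.int64(395), np.int64(396)) 213 (np.int64(383), np.int64(396)) 214 (np.int64(383), np.int64(396)) 215 (np.int64(382), np.int64(396)) 216 (np.int64(383), np.int64(396)) 217 (np.int64(384), np.int64(396)) 218 (np.int64(385), np.int64(395)) 219 (np.int64(386), np.int64(394)) 220 (np.int64(388), np.int64(392)) 221 None [389.21238955 215.64235923]
[381.55945876 210.17663523] [396.88832904 221.2405966 ]
```

Request:
{"name": "step_arm", "arguments": {"steps": [{"claw": 0.3, "travel": [0, -0.0005, -0.025], "delta_rot": [0, 0, 0]}, {"claw": 0.3, "travel": [0, -0.0005, -0.04], "delta_rot": [0, 0, 0]}, {"claw": 0.3, "travel": [0, -0.0005, -0.043], "delta_rot": [0, 0, 0]}, {"claw": 0.3, "travel": [0, -0.0005, -0.045], "delta_rot": [0, 0, 0]}, {"claw": 0.3, "travel": [0, -0.0005, -0.047], "delta_rot": [0, 0, 0]}, {"claw": 0.3, "travel": [0, -0.0005, -0.049], "delta_rot": [0, 0, 0]}]}}

```text
time_s: 8.1
ee_pos: [493.9, -245.0, 101.0]
tool_rot: [180.0, 0.0, 87.2]
contact_force: [0.5, -0.5, -2.4]
width: 0.429
grasp_force: 60.0
```

Request:
{"name": "step_arm", "arguments": {"steps": [{"claw": 0.3, "travel": [0, 0, -0.002], "delta_rot": [0, 0, 0]}, {"claw": 0.3, "travel": [0, 0, -0.004], "delta_rot": [0, 0, 0]}, {"claw": 0.3, "travel": [0, 0, -0.006], "delta_rot": [0, 0, 0]}]}}

```text
time_s: 8.48
ee_pos: [493.7, -244.9, 94.6]
tool_rot: [-180.0, -0.0, 87.2]
contact_force: [0.4, 0.3, -1.9]
width: 0.43
grasp_force: 60.0
```

Request:
{"name": "step_arm", "arguments": {"steps": [{"claw": 0.3, "travel": [0, 0, -0.002], "delta_rot": [0, 0, 0]}, {"claw": 0.3, "travel": [0, 0, -0.004], "delta_rot": [0, 0, 0]}, {"claw": 0.3, "travel": [0, 0, -0.005], "delta_rot": [0, 0, 0]}, {"claw": 0.3, "travel": [0, 0, -0.005], "delta_rot": [0, 0, 0]}]}}

```text
time_s: 8.98
ee_pos: [493.8, -245.1, 90.8]
tool_rot: [180.0, 0.0, 87.2]
contact_force: [-3.1, 1.7, 7.1]
width: 0.431
grasp_force: 60.0
```

Request:
{"name": "step_arm", "arguments": {"steps": [{"claw": 0.3, "travel": [0, 0, 0.001], "delta_rot": [0, 0, -5]}, {"claw": 0.3, "travel": [0, 0, 0.001], "delta_rot": [0, 0, -10]}, {"claw": 0.3, "travel": [0, 0, 0.001], "delta_rot": [0, 0, -15]}]}}

```text
time_s: 9.35
ee_pos: [493.9, -244.9, 90.8]
tool_rot: [180.0, -0.0, 72.0]
contact_force: [-0.5, 0.8, -0.4]
width: 0.43
grasp_force: 60.0
```

```bash
python3 -c "
from h import *
s=monitor.read_state();print(s['wrist_torque'],s['contact_force'],s['tool_rot'],s['joints'])"
```

```text
[ 0.01226136 -0.00411036  0.03505451] [-0.48132829  0.80785789 -0.43758645] [ 1.79975610e+02 -5.04335855e-03  7.20318153e+01] [-3.85575926e+01  3.02195905e+01  9.14449613e+01  1.56279601e-02
  5.83143904e+01 -2.05976131e+01]
```

Request:
{"name": "step_arm", "arguments": {"steps": [{"claw": 0.3, "travel": [0, 0, 0], "delta_rot": [0, 0, -4]}, {"claw": 0.3, "travel": [0, 0, 0], "delta_rot": [0, 0, -8]}, {"claw": 0.3, "travel": [0, 0, 0], "delta_rot": [0, 0, -12]}]}}

```text
time_s: 9.72
ee_pos: [493.9, -244.9, 90.8]
tool_rot: [180.0, -0.0, 60.1]
contact_force: [0.1, 0.7, -1.2]
width: 0.428
grasp_force: 60.0
```

```bash
python3 -c "
from h import *
s=monitor.read_state();print(s['wrist_torque'],s['contact_force'],s['tool_rot'],s['joints'])"
```

```text
[ 0.02944479  0.0152642  -0.02742812] [ 0.05295985  0.69804551 -1.20717262] [ 1.79975072e+02 -8.64111003e-03  6.00670889e+01] [-3.85565876e+01  3.02221211e+01  9.14421266e+01  1.44327438e-02
  5.83124029e+01 -8.63125342e+00]
```

Request:
{"name": "step_arm", "arguments": {"steps": [{"claw": 0.3, "travel": [0, 0, 0.03], "delta_rot": [0, 0, 0]}, {"claw": 0.3, "travel": [0, 0, 0.06], "delta_rot": [0, 0, 9]}, {"claw": 0.3, "travel": [0, 0.06, 0.06], "delta_rot": [0, 0, 18]}, {"claw": 0.3, "travel": [-0.005, 0.12, 0.06], "delta_rot": [0, 0, 27]}, {"claw": 0.3, "travel": [-0.01, 0.18, 0.06], "delta_rot": [0, 0, 27]}, {"claw": 0.3, "travel": [-0.014, 0.24, 0.06], "delta_rot": [0, 0, 27]}, {"claw": 0.3, "travel": [-0.018, 0.3, 0.06], "delta_rot": [0, 0, 27]}, {"claw": 0.3, "travel": [-0.022, 0.36, 0.06], "delta_rot": [0, 0, 27]}, {"claw": 0.3, "travel": [-0.028, 0.42, 0.06], "delta_rot": [0, 0, 27]}, {"claw": 0.3, "travel": [-0.028, 0.48, 0.06], "delta_rot": [0, 0, 27]}]}}

```text
time_s: 10.98
ee_pos: [465.3, 237.1, 150.9]
tool_rot: [180.0, -0.0, 87.2]
contact_force: [1.7, -1.5, -1.2]
width: 0.428
grasp_force: 60.0
```

Request:
{"name": "step_arm", "arguments": {"steps": [{"claw": 0.3, "travel": [0, 0.048, 0], "delta_rot": [0, 0, 0]}, {"claw": 0.3, "travel": [0, 0.048, -0.03], "delta_rot": [0, 0, 0]}, {"claw": 0.3, "travel": [0, 0.048, -0.06], "delta_rot": [0, 0, 0]}, {"claw": 0.3, "travel": [0, 0.048, -0.085], "delta_rot": [0, 0, 0]}, {"claw": 0.3, "travel": [0, 0.048, -0.1], "delta_rot": [0, 0, 0]}, {"claw": 0.3, "travel": [0, 0.048, -0.104], "delta_rot": [0, 0, 0]}, {"claw": 0.3, "travel": [0, 0.048, -0.104], "delta_rot": [0, 0, 0]}]}}

```text
time_s: 11.85
ee_pos: [466.1, 283.2, 47.2]
tool_rot: [180.0, -0.0, 87.2]
contact_force: [0.2, -0.9, -1.1]
width: 0.434
grasp_force: 60.0
```

Request:
{"name": "step_arm", "arguments": {"steps": [{"claw": 0.3, "travel": [0, 0, -0.002], "delta_rot": [0, 0, 0]}, {"claw": 1, "travel": [0, 0, -0.002], "delta_rot": [0, 0, 0]}, {"claw": 1, "travel": [0, 0, -0.002], "delta_rot": [0, 0, 0]}, {"claw": 1, "travel": [0, 0, -0.002], "delta_rot": [0, 0, 0]}, {"claw": 1, "travel": [0, 0, 0.005], "delta_rot": [0, 0, 0]}, {"claw": 1, "travel": [0, 0, 0.04], "delta_rot": [0, 0, 0]}, {"claw": 1, "travel": [0, 0, 0.1], "delta_rot": [0, 0, 0]}, {"claw": 1, "travel": [-0.003, -0.06, 0.1], "delta_rot": [0, 0, 0]}, {"claw": 1, "travel": [-0.006, -0.12, 0.1], "delta_rot": [0, 0, 0]}, {"claw": 1, "travel": [-0.0075, -0.1775, 0.1], "delta_rot": [0, 0, 0]}]}}

```text
time_s: 13.1
ee_pos: [458.0, 103.9, 147.5]
tool_rot: [179.9, 0.0, 87.2]
contact_force: [-0.0, -0.1, 1.3]
width: 1.0
grasp_force: 0.0
```

```bash
python3 - <<'E'
from h import *
print(monitor.read_state()["ee_pos"])
a=snap("scene","p.png",(200,150,310,230),5)
E
```

```text
[457.99041755 103.93739836 147.4591125 ]
```

View pics/p.png

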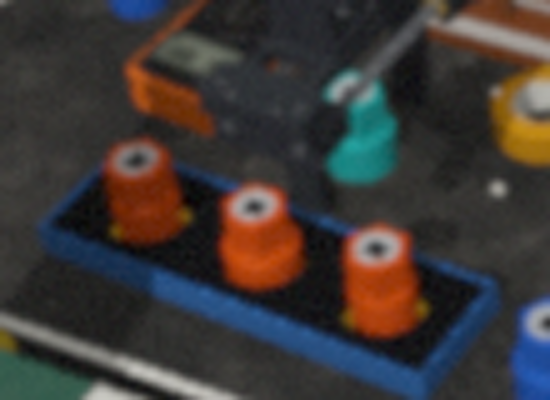

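Request:
{"name": "step_arm", "arguments": {"steps": [{"claw": 1, "travel": [0, 0, -0.05], "delta_rot": [0, 0, 0]}, {"claw": 1, "travel": [0, 0, -0.09], "delta_rot": [0, 0, 0]}, {"claw": 1, "travel": [0, 0, -0.102], "delta_rot": [0, 0, 0]}, {"claw": 0.3, "travel": [0, 0, -0.102], "delta_rot": [0, 0, 0]}, {"claw": 0.3, "travel": [0, 0, -0.102], "delta_rot": [0, 0, 0]}, {"claw": 0.3, "travel": [0, 0, -0.102], "delta_rot": [0, 0, 0]}, {"claw": 0.3, "travel": [0, 0, -0.102], "delta_rot": [0, 0, 0]}, {"claw": 0.3, "travel": [0, 0, -0.102], "delta_rot": [0, 0, 0]}, {"claw": 0.3, "travel": [0, 0, -0.102], "delta_rot": [0, 0, 0]}, {"claw": 0.3, "travel": [0, 0, -0.102], "delta_rot": [0, 0, 0]}], "force": 30}}

```text
time_s: 14.4
ee_pos: [458.4, 105.6, 44.9]
tool_rot: [180.0, -0.0, 87.2]
contact_force: [0.1, -0.5, 1.2]
width: 0.411
grasp_force: 29.7
```

Request:
{"name": "step_arm", "arguments": {"steps": [{"claw": 0.3, "travel": [0, 0, 0], "delta_rot": [0, 0, 0]}, {"claw": 0.3, "travel": [0, 0, 0], "delta_rot": [0, 0, 0]}, {"claw": 0.3, "travel": [0, 0, 0], "delta_rot": [0, 0, 0]}], "force": 60}}

```text
time_s: 14.78
ee_pos: [458.4, 105.6, 44.8]
tool_rot: [180.0, -0.0, 87.2]
contact_force: [0.5, 0.4, 5.0]
width: 0.401
grasp_force: 59.5
```

Request:
{"name": "step_arm", "arguments": {"steps": [{"claw": 0.3, "travel": [0, 0, 0.05], "delta_rot": [0, 0, 0]}, {"claw": 0.3, "travel": [0, 0, 0.1], "delta_rot": [0, 0, 0]}, {"claw": 0.3, "travel": [0.005, -0.06, 0.105], "delta_rot": [0, 0, 0]}, {"claw": 0.3, "travel": [0.01, -0.12, 0.105], "delta_rot": [0, 0, 0]}, {"claw": 0.3, "travel": [0.018, -0.18, 0.105], "delta_rot": [0, 0, 0]}, {"claw": 0.3, "travel": [0.025, -0.24, 0.105], "delta_rot": [0, 0, 0]}, {"claw": 0.3, "travel": [0.0355, -0.3, 0.105], "delta_rot": [0, 0, 0]}, {"claw": 0.3, "travel": [0.0355, -0.3505, 0.105], "delta_rot": [0, 0, 0]}, {"claw": 0.3, "travel": [0.0355, -0.3505, 0.105], "delta_rot": [0, 0, 0]}]}}

```text
time_s: 15.9
ee_pos: [492.9, -247.7, 148.6]
tool_rot: [-179.9, -0.0, 87.0]
contact_force: [-0.5, 1.8, -2.3]
width: 0.403
grasp_force: 59.5
```

Request:
{"name": "step_arm", "arguments": {"steps": [{"claw": 0.3, "travel": [0, 0, -0.025], "delta_rot": [0, 0, 0]}, {"claw": 0.3, "travel": [0, 0, -0.039], "delta_rot": [0, 0, 0]}, {"claw": 0.3, "travel": [0, 0, -0.041], "delta_rot": [0, 0, 0]}, {"claw": 0.3, "travel": [0, 0, -0.043], "delta_rot": [0, 0, 0]}, {"claw": 0.3, "travel": [0, 0, -0.044], "delta_rot": [0, 0, 0]}, {"claw": 0.3, "travel": [0, 0, -0.045], "delta_rot": [0, 0, 0]}, {"claw": 0.3, "travel": [0, 0, -0.046], "delta_rot": [0, 0, 0]}]}}

```text
time_s: 16.77
ee_pos: [493.8, -244.9, 103.9]
tool_rot: [180.0, 0.0, 87.2]
contact_force: [0.1, 0.0, -2.5]
width: 0.403
grasp_force: 59.5
```

Request:
{"name": "step_arm", "arguments": {"steps": [{"claw": 0.3, "travel": [0, 0, -0.001], "delta_rot": [0, 0, 0]}, {"claw": 0.3, "travel": [0, 0, -0.002], "delta_rot": [0, 0, 0]}, {"claw": 0.3, "travel": [0, 0, -0.003], "delta_rot": [0, 0, 0]}, {"claw": 0.3, "travel": [0, 0, -0.003], "delta_rot": [0, 0, 0]}]}}

```text
time_s: 17.27
ee_pos: [493.7, -244.9, 100.6]
tool_rot: [-180.0, -0.0, 87.2]
contact_force: [-0.3, -0.2, -1.6]
width: 0.401
grasp_force: 59.5
```

Request:
{"name": "step_arm", "arguments": {"steps": [{"claw": 0.3, "travel": [0, 0, -0.001], "delta_rot": [0, 0, 0]}, {"claw": 0.3, "travel": [0, 0, -0.002], "delta_rot": [0, 0, 0]}, {"claw": 0.3, "travel": [0, 0, -0.002], "delta_rot": [0, 0, 0]}]}}

```text
time_s: 17.65
ee_pos: [493.7, -244.9, 98.6]
tool_rot: [-180.0, -0.0, 87.2]
contact_force: [-0.1, 0.1, -2.7]
width: 0.403
grasp_force: 59.5
```

Request:
{"name": "step_arm", "arguments": {"steps": [{"claw": 0.3, "travel": [0, 0, -0.002], "delta_rot": [0, 0, 0]}, {"claw": 0.3, "travel": [0, 0, -0.004], "delta_rot": [0, 0, 0]}, {"claw": 0.3, "travel": [0, 0, -0.006], "delta_rot": [0, 0, 0]}, {"claw": 0.3, "travel": [0, 0, -0.008], "delta_rot": [0, 0, 0]}, {"claw": 0.3, "travel": [0, 0, -0.008], "delta_rot": [0, 0, 0]}]}}

```text
time_s: 18.27
ee_pos: [493.7, -244.9, 90.9]
tool_rot: [-180.0, -0.0, 87.2]
contact_force: [-0.9, 2.3, 2.5]
width: 0.406
grasp_force: 59.5
```

Seated; turn it clockwise while watching the torque.

Request:
{"name": "step_arm", "arguments": {"steps": [{"claw": 0.3, "travel": [0, 0, 0], "delta_rot": [0, 0, -4]}, {"claw": 0.3, "travel": [0, 0, 0], "delta_rot": [0, 0, -8]}, {"claw": 0.3, "travel": [0, 0, 0], "delta_rot": [0, 0, -12]}, {"claw": 0.3, "travel": [0, 0, 0], "delta_rot": [0, 0, -16]}]}}

```text
time_s: 18.77
ee_pos: [493.5, -244.5, 90.9]
tool_rot: [-179.9, -0.0, 71.1]
contact_force: [-1.7, 4.1, 3.5]
width: 0.403
grasp_force: 59.4
```

```bash
python3 -c "
from h import *
s=monitor.read_state();print(s['wrist_torque'],s['contact_force'],s['tool_rot'],s['ee_pos'])"
```

```text
[0.59769524 0.58058938 0.26131187] [-1.7402236   4.14776702  3.52739655] [-1.79941558e+02 -2.88569486e-02  7.10966187e+01] [ 493.51731325 -244.47932124   90.85231715]
```

Request:
{"name": "step_arm", "arguments": {"steps": [{"claw": 0.3, "travel": [0, 0, 0], "delta_rot": [0, 0, -4]}, {"claw": 0.3, "travel": [0, 0, 0], "delta_rot": [0, 0, -8]}]}}

```text
time_s: 19.02
ee_pos: [493.5, -244.4, 90.9]
tool_rot: [-179.9, -0.0, 63.1]
contact_force: [-1.9, 3.1, 3.3]
width: 0.406
grasp_force: 59.3
```

```bash
python3 -c "
from h import *
s=monitor.read_state();print(s['wrist_torque'],s['contact_force'],s['tool_rot'],s['ee_pos'])"
```

```text
[0.70070041 0.61353646 0.32967131] [-1.88755023  3.14785593  3.25214083] [-1.79935420e+02 -1.83258894e-02  6.31147443e+01] [ 493.53153858 -244.43132469   90.86100676]
```

Request:
{"name": "step_arm", "arguments": {"steps": [{"claw": 0.3, "travel": [-0.0003, 0.0005, 0], "delta_rot": [0, 0, -3]}, {"claw": 0.3, "travel": [-0.0003, 0.0005, 0], "delta_rot": [0, 0, -6]}, {"claw": 0.3, "travel": [-0.0003, 0.0005, 0], "delta_rot": [0, 0, -9]}]}}

```text
time_s: 19.4
ee_pos: [493.5, -244.3, 90.9]
tool_rot: [180.0, -0.0, 54.1]
contact_force: [-0.8, 2.1, 1.4]
width: 0.402
grasp_force: 59.3
```

```bash
python3 -c "
from h import *
s=monitor.read_state();print(s['wrist_torque'],s['contact_force'],s['tool_rot'],s['ee_pos'])"
```

```text
[0.4222737  0.33618032 0.30431862] [-0.83156204  2.06438915  1.3626475 ] [ 1.79997375e+02 -9.34625659e-04  5.41437800e+01] [ 493.51152523 -244.26806221   90.89743753]
```

Request:
{"name": "step_arm", "arguments": {"steps": [{"claw": 0.3, "travel": [0, 0, 0], "delta_rot": [0, 0, -3]}, {"claw": 0.3, "travel": [0, 0, 0], "delta_rot": [0, 0, -6]}]}}

```text
time_s: 19.65
ee_pos: [493.5, -244.2, 90.9]
tool_rot: [-180.0, -0.0, 48.1]
contact_force: [-0.9, 2.4, 1.7]
width: 0.406
grasp_force: 59.3
```

```bash
python3 -c "
from h import *
s=monitor.read_state();print(s['wrist_torque'],s['contact_force'],s['tool_rot'],s['ee_pos'])"
```

```text
[0.40135359 0.32361407 0.34414992] [-0.93093235  2.44777422  1.74668393] [-1.79994749e+02 -6.26650846e-03  4.81415979e+01] [ 493.5053195  -244.22074772   90.87821407]
```

Total 39°, still steady torque; go on in small steps.

Request:
{"name": "step_arm", "arguments": {"steps": [{"claw": 0.3, "travel": [0, 0.0003, 0], "delta_rot": [0, 0, -2]}, {"claw": 0.3, "travel": [0, 0.0003, 0], "delta_rot": [0, 0, -4]}]}}

```text
time_s: 19.9
ee_pos: [493.6, -244.2, 90.9]
tool_rot: [180.0, 0.0, 44.1]
contact_force: [-0.9, 1.0, 1.8]
width: 0.404
grasp_force: 59.3
```

```bash
python3 -c "
from h import *
s=monitor.read_state();print(s['wrist_torque'],s['contact_force'],s['tool_rot'],s['ee_pos'])"
```

```text
[0.3222416  0.31027155 0.32600985] [-0.89173053  0.98332801  1.8434363 ] [1.79975986e+02 1.12697869e-03 4.41250948e+01] [ 493.55226417 -244.16737379   90.89650277]
```

Request:
{"name": "step_arm", "arguments": {"steps": [{"claw": 0.3, "travel": [0, 0, 0], "delta_rot": [0, 0, -2]}, {"claw": 0.3, "travel": [0, 0, 0], "delta_rot": [0, 0, -4]}]}}

```text
time_s: 20.15
ee_pos: [493.5, -244.1, 90.9]
tool_rot: [180.0, -0.0, 40.1]
contact_force: [-0.1, 1.6, 2.7]
width: 0.407
grasp_force: 59.4
```

```bash
python3 -c "
from h import *
s=monitor.read_state();print(s['wrist_torque'],s['contact_force'],s['tool_rot'],s['ee_pos'])"
```

```text
[0.33015859 0.31389688 0.40017725] [-0.10036507  1.57745938  2.70001492] [ 1.79984027e+02 -3.05930592e-03  4.00906843e+01] [ 493.54422138 -244.14011158   90.86192353]
```

Request:
{"name": "step_arm", "arguments": {"steps": [{"claw": 0.3, "travel": [0, 0, 0], "delta_rot": [0, 0, -2]}, {"claw": 0.3, "travel": [0, 0, 0], "delta_rot": [0, 0, -4]}]}}

```text
time_s: 20.4
ee_pos: [493.5, -244.1, 90.9]
tool_rot: [180.0, -0.0, 36.1]
contact_force: [0.3, 0.9, 4.3]
width: 0.398
grasp_force: 59.4
```

```bash
python3 -c "
from h import *
s=monitor.read_state();print(s['wrist_torque'],s['contact_force'],s['tool_rot'],s['ee_pos'])"
```

```text
[0.36210592 0.29075375 0.03989527] [0.2910244  0.88653394 4.34114231] [ 1.79986187e+02 -9.86643667e-03  3.60500932e+01] [ 493.54860946 -244.13812655   90.86070382]
```

Request:
{"name": "step_arm", "arguments": {"steps": [{"claw": 0.3, "travel": [0, 0, 0], "delta_rot": [0, 0, -2]}, {"claw": 0.3, "travel": [0, 0, 0], "delta_rot": [0, 0, -4]}]}}

```text
time_s: 20.65
ee_pos: [493.6, -244.2, 90.9]
tool_rot: [180.0, -0.0, 32.0]
contact_force: [-0.6, 1.5, 6.3]
width: 0.403
grasp_force: 59.5
```

```bash
python3 -c "
from h import *
s=monitor.read_state();print(s['wrist_torque'],s['contact_force'],s['tool_rot'],s['ee_pos'],s['width'])"
```

```text
[ 0.41338778  0.27654407 -0.08272682] [-0.63761543  1.51383836  6.31252909] [ 1.79984439e+02 -2.44557192e-02  3.20117872e+01] [ 493.57278778 -244.15757792   90.87055612] 0.4028480546557663
```

Request:
{"name": "step_arm", "arguments": {"steps": [{"claw": 0.3, "travel": [0, 0, 0.0005], "delta_rot": [0, 0, -2]}, {"claw": 0.3, "travel": [0, 0, 0.0005], "delta_rot": [0, 0, -4]}]}}

```text
time_s: 20.9
ee_pos: [493.5, -244.1, 90.9]
tool_rot: [180.0, -0.0, 28.1]
contact_force: [1.8, 1.4, -1.7]
width: 0.4
grasp_force: 59.3
```

```bash
python3 -c "
from h import *
s=monitor.read_state();print(s['wrist_torque'],s['contact_force'],s['tool_rot'],s['ee_pos'],s['width'])
snap('scene','n1.png',(360,185,420,230),10)"
```

```text
[ 0.1612935  -0.30950768  0.56450422] [ 1.83666913  1.4364342  -1.72857121] [ 1.79996241e+02 -8.16450733e-04  2.80837977e+01] [ 493.49395901 -244.1285318    90.89979235] 0.40043992902978787
```

View pics/n1.png

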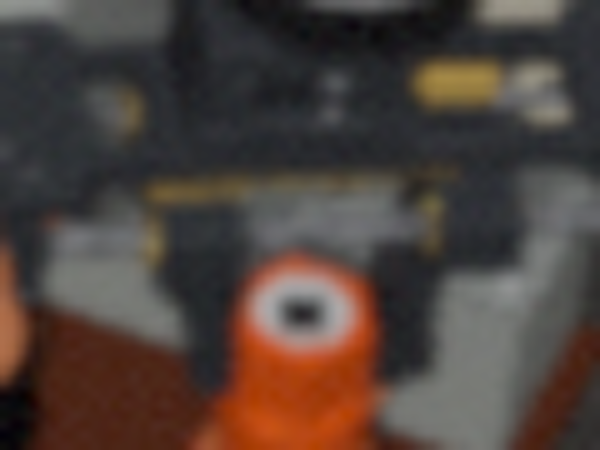

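Request:
{"name": "step_arm", "arguments": {"steps": [{"claw": 0.3, "travel": [0, 0, 0], "delta_rot": [0, 0, -2]}]}}

```text
time_s: 21.08
ee_pos: [493.5, -244.1, 90.9]
tool_rot: [-180.0, -0.0, 26.1]
contact_force: [1.6, 0.5, -1.7]
width: 0.403
grasp_force: 59.5
```

```bash
python3 -c "
from h import *
s=monitor.read_state();print(s['wrist_torque'],s['contact_force'],s['tool_rot'],s['ee_pos'],s['width'])"
```

```text
[ 0.07129752 -0.37387238 -0.00877406] [ 1.64180264  0.54912224 -1.68037154] [-1.79995282e+02 -9.98531617e-03  2.60569758e+01] [ 493.50350024 -244.12507218   90.93571635] 0.40281518118206694
```

Request:
{"name": "step_arm", "arguments": {"steps": [{"claw": 0.3, "travel": [0, 0, 0], "delta_rot": [0, 0, -2]}]}}

```text
time_s: 21.2
ee_pos: [493.5, -244.1, 91.0]
tool_rot: [180.0, -0.0, 24.1]
contact_force: [2.9, -0.0, -4.6]
width: 0.403
grasp_force: 59.3
```

```bash
python3 -c "
from h import *
s=monitor.read_state();print(s['wrist_torque'],s['contact_force'],s['tool_rot'],s['ee_pos'],s['width'])"
```

```text
[ 0.00723593 -0.48564371  0.47786211] [ 2.87572973 -0.04080203 -4.5722249 ] [ 1.79998882e+02 -7.00922548e-03  2.40712600e+01] [ 493.50823297 -244.10408071   90.98636261] 0.40263853718760745
```

Request:
{"name": "step_arm", "arguments": {"steps": [{"claw": 0.3, "travel": [0, 0, -0.001], "delta_rot": [0, 0, -1]}, {"claw": 0.3, "travel": [0, 0, -0.001], "delta_rot": [0, 0, -2]}, {"claw": 0.3, "travel": [0, 0, -0.001], "delta_rot": [0, 0, -2]}, {"claw": 0.3, "travel": [0, 0, -0.001], "delta_rot": [0, 0, -2]}]}}

```text
time_s: 21.7
ee_pos: [493.6, -244.1, 90.9]
tool_rot: [180.0, -0.0, 22.1]
contact_force: [0.0, 2.6, 6.2]
width: 0.407
grasp_force: 59.5
```

```bash
python3 - <<'E'
from h import *
f=lambda s:print(s['wrist_torque'].round(2),s['contact_force'].round(1),s['tool_rot'].round(1),s['ee_pos'].round(1),round(s['width'],3))
f(monitor.read_state())
im=[]
for i in range(8):
    im.append(eyes.camera("scene").astype(float)); f(monitor.read_state())
a=np.mean(im,0).astype(np.uint8)[190:250,350:430,::-1]
cv2.imwrite("pics/n2.png",cv2.resize(a,None,fx=10,fy=10,interpolation=cv2.INTER_CUBIC))
E
```

```text
[ 0.41  0.1  -0.04] [0.  2.6 6.2] [180.   -0.   22.1] [ 493.6 -244.1   90.9] 0.407
[ 0.45  0.06 -0.01] [-1.1  2.3  5.3] [180.   -0.   22.1] [ 493.5 -244.1   90.9] 0.405
[ 0.45  0.06 -0.  ] [0.6 2.  5.1] [180.   -0.   22.1] [ 493.5 -244.1   90.9] 0.407
[ 0.49  0.11 -0.03] [1.1 1.6 5.7] [180.   -0.   22.1] [ 493.6 -244.1   90.9] 0.407
[0.48 0.05 0.05] [0.4 1.9 5.5] [180.   -0.   22.1] [ 493.6 -244.1   90.9] 0.405
[ 0.41  0.12 -0.05] [-0.6  3.   4.6] [180.   -0.   22.1] [ 493.6 -244.1   90.9] 0.406
[0.43 0.07 0.02] [0.3 2.5 4.4] [180.   -0.   22.1] [ 493.6 -244.1   90.9] 0.399
[ 0.47  0.09 -0.04] [-0.1  1.9  5.1] [180.   -0.   22.1] [ 493.5 -244.1   90.9] 0.407
[0.5  0.15 0.01] [0.2 1.5 5.5] [180.   -0.   22.1] [ 493.6 -244.1   90.9] 0.403
```

View pics/n2.png

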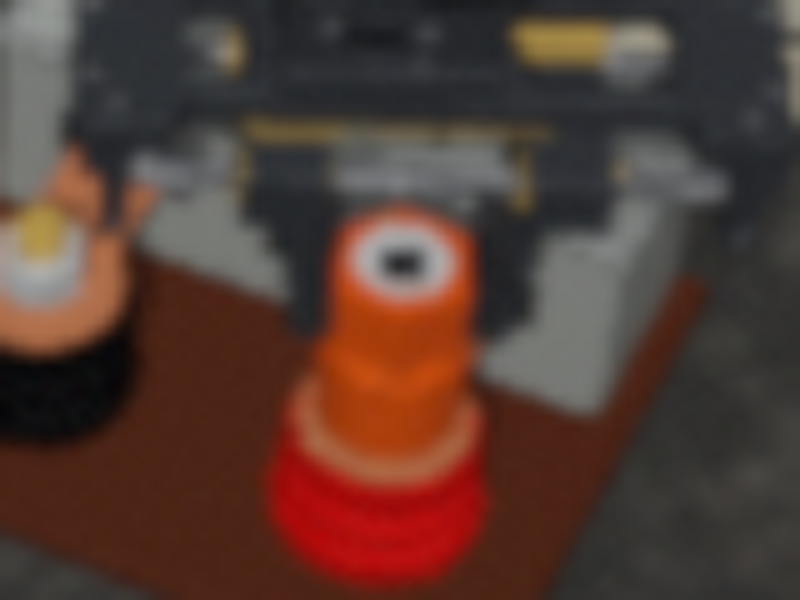

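Request:
{"name": "step_arm", "arguments": {"steps": [{"claw": 0.3, "travel": [0, 0, 0], "delta_rot": [0, 0, -2]}]}}

```text
time_s: 22.22
ee_pos: [493.6, -244.1, 90.9]
tool_rot: [180.0, -0.0, 20.1]
contact_force: [0.5, 1.9, 5.4]
width: 0.405
grasp_force: 59.4
```

```bash
cat > r.py <<'E'
from h import *
f=lambda s:print(s['wrist_torque'].round(2),s['contact_force'].round(1),s['tool_rot'][2].round(1),s['joints'][5].round(2),s['joint_torque'][5].round(2),s['ee_pos'].round(1),round(s['width'],3))
f(monitor.read_state())
for i in range(3): eyes.camera("scene"); f(monitor.read_state())
E
python3 r.py
```

```text
[0.5  0.05 0.26] [0.5 1.9 5.4] 20.1 31.36 -0.24 [ 493.6 -244.1   90.9] 0.405
[0.44 0.05 0.28] [0.9 2.9 5.2] 20.0 31.46 0.14 [ 493.6 -244.1   90.9] 0.403
[ 0.46 -0.    0.21] [1.1 2.3 4.5] 20.1 31.36 0.43 [ 493.6 -244.1   90.9] 0.403
[0.53 0.05 0.17] [1.7 2.7 4.9] 20.2 31.33 0.26 [ 493.6 -244.1   90.9] 0.402
```

Request:
{"name": "step_arm", "arguments": {"steps": [{"claw": 0.3, "travel": [0, 0, 0], "delta_rot": [0, 0, -2]}]}}

```text
time_s: 22.5
ee_pos: [493.6, -244.1, 90.9]
tool_rot: [180.0, -0.0, 18.1]
contact_force: [1.2, 2.6, 6.1]
width: 0.404
grasp_force: 59.6
```

```bash
python3 r.py
```

```text
[ 0.48  0.06 -0.13] [1.2 2.6 6.1] 18.1 33.4 -0.78 [ 493.6 -244.1   90.9] 0.404
[ 0.52  0.09 -0.22] [0.9 2.  5.7] 18.0 33.52 -0.34 [ 493.6 -244.1   90.9] 0.4
[ 0.54  0.09 -0.22] [1.  3.  6.3] 18.0 33.43 0.0 [ 493.6 -244.1   90.9] 0.408
[ 0.5   0.07 -0.25] [1.3 2.9 5.6] 18.1 33.4 -0.16 [ 493.6 -244.1   90.9] 0.402
```

Request:
{"name": "step_arm", "arguments": {"steps": [{"claw": 0.3, "travel": [0, 0, 0], "delta_rot": [0, 0, -2]}]}}

```text
time_s: 22.78
ee_pos: [493.6, -244.2, 90.9]
tool_rot: [180.0, -0.0, 16.1]
contact_force: [0.9, 2.7, 5.8]
width: 0.406
grasp_force: 59.6
```

```bash
python3 r.py
```

```text
[ 0.44  0.16 -0.1 ] [0.9 2.7 5.8] 16.1 35.4 -0.31 [ 493.6 -244.2   90.9] 0.406
[ 0.53  0.19 -0.18] [-0.3  2.1  6.4] 16.0 35.52 -0.34 [ 493.6 -244.2   90.9] 0.408
[ 0.48  0.15 -0.25] [0.2 1.9 6.2] 16.0 35.43 0.0 [ 493.6 -244.2   90.9] 0.406
[ 0.51  0.13 -0.18] [1.2 2.4 5.8] 16.1 35.4 -0.16 [ 493.6 -244.2   90.9] 0.402
```

Request:
{"name": "step_arm", "arguments": {"steps": [{"claw": 0.3, "travel": [0, 0, 0], "delta_rot": [0, 0, -1]}]}}

```text
time_s: 23.05
ee_pos: [493.6, -244.1, 90.9]
tool_rot: [180.0, -0.0, 15.1]
contact_force: [0.7, 2.6, 6.1]
width: 0.404
grasp_force: 59.4
```

```bash
python3 r.py
```

```text
[0.57 0.13 0.09] [0.7 2.6 6.1] 15.1 36.39 -0.17 [ 493.6 -244.1   90.9] 0.404
[0.53 0.07 0.08] [0.6 2.2 5.2] 15.0 36.43 0.02 [ 493.6 -244.1   90.9] 0.404
[0.46 0.16 0.07] [0.6 2.4 6.1] 15.1 36.38 0.16 [ 493.6 -244.2   90.9] 0.404
[ 0.53  0.1  -0.  ] [-0.1  2.9  6.4] 15.1 36.37 0.06 [ 493.6 -244.1   90.9] 0.403
```

Request:
{"name": "step_arm", "arguments": {"steps": [{"claw": 0.3, "travel": [0, 0, 0], "delta_rot": [0, 0, -1]}]}}

```text
time_s: 23.32
ee_pos: [493.6, -244.1, 90.8]
tool_rot: [180.0, -0.0, 14.1]
contact_force: [-0.1, 3.3, 5.6]
width: 0.404
grasp_force: 59.4
```

```bash
python3 r.py
```

```text
[0.59 0.1  0.18] [-0.1  3.3  5.6] 14.1 37.37 -0.05 [ 493.6 -244.1   90.8] 0.404
[0.53 0.09 0.18] [0.1 2.5 6. ] 14.1 37.42 0.14 [ 493.6 -244.1   90.8] 0.402
[0.56 0.06 0.17] [0.7 1.9 6.5] 14.1 37.37 0.28 [ 493.6 -244.1   90.9] 0.406
[0.55 0.12 0.1 ] [1.  2.8 5.9] 14.1 37.36 0.19 [ 493.6 -244.1   90.9] 0.4
```

Request:
{"name": "step_arm", "arguments": {"steps": [{"claw": 0.3, "travel": [0, 0, 0], "delta_rot": [0, 0, -1]}]}}

```text
time_s: 23.6
ee_pos: [493.6, -244.1, 90.8]
tool_rot: [180.0, -0.0, 13.1]
contact_force: [1.1, 1.5, 5.5]
width: 0.404
grasp_force: 59.4
```

```bash
python3 r.py
```

```text
[0.6  0.14 0.08] [1.1 1.5 5.5] 13.1 38.37 -0.09 [ 493.6 -244.1   90.8] 0.404
[0.57 0.13 0.12] [0.  1.8 6.3] 13.1 38.42 0.04 [ 493.6 -244.1   90.9] 0.402
[0.53 0.08 0.08] [0.8 2.4 5.5] 13.1 38.38 0.2 [ 493.6 -244.1   90.9] 0.403
[0.55 0.11 0.05] [1.  2.5 6.3] 13.1 38.36 0.11 [ 493.6 -244.1   90.9] 0.398
```

Request:
{"name": "step_arm", "arguments": {"steps": [{"claw": 0.6, "travel": [0, 0, 0.0005], "delta_rot": [0, 0, 0]}, {"claw": 0.6, "travel": [0, 0, 0.0005], "delta_rot": [0, 0, 0]}, {"claw": 0.6, "travel": [0, 0, 0.0005], "delta_rot": [0, 0, 0]}, {"claw": 0.6, "travel": [0, 0, 0.0005], "delta_rot": [0, 0, 0]}], "force": 6}}

```text
time_s: 24.25
ee_pos: [493.4, -244.1, 90.6]
tool_rot: [-180.0, 0.0, 13.2]
contact_force: [1.1, -0.1, -0.3]
width: 0.6
grasp_force: 0.0
```

Request:
{"name": "step_arm", "arguments": {"steps": [{"claw": 0.3, "travel": [0, 0, 0], "delta_rot": [0, 0, 0]}, {"claw": 0.3, "travel": [0, 0, 0], "delta_rot": [0, 0, 0]}, {"claw": 0.3, "travel": [0, 0, 0], "delta_rot": [0, 0, 0]}, {"claw": 0.3, "travel": [0, 0, 0], "delta_rot": [0, 0, 0]}, {"claw": 0.3, "travel": [0, 0, 0], "delta_rot": [0, 0, 0]}], "force": 6}}

```text
time_s: 24.88
ee_pos: [493.5, -244.2, 90.7]
tool_rot: [180.0, -0.0, 13.2]
contact_force: [-0.1, -0.3, -0.9]
width: 0.416
grasp_force: 5.9
```

```bash
python3 r.py
```

```text
[-0.22  0.12 -0.05] [-0.1 -0.3 -0.9] 13.2 38.29 -0.04 [ 493.5 -244.2   90.7] 0.416
[-0.21  0.07 -0.05] [ 0.9 -1.  -1.2] 13.2 38.29 -0.04 [ 493.5 -244.1   90.7] 0.419
[-0.13  0.07  0.01] [-0.1 -1.6 -1.4] 13.2 38.28 -0.04 [ 493.5 -244.1   90.7] 0.412
[-0.18  0.11 -0.07] [ 0.3 -0.9 -1.3] 13.2 38.28 -0.04 [ 493.5 -244.1   90.7] 0.42
```

Request:
{"name": "step_arm", "arguments": {"steps": [{"claw": 0.3, "travel": [0, 0, -0.0005], "delta_rot": [0, 0, 0]}, {"claw": 0.3, "travel": [0, 0, -0.0005], "delta_rot": [0, 0, -4]}], "force": 60}}

```text
time_s: 25.28
ee_pos: [493.5, -244.2, 90.6]
tool_rot: [180.0, -0.0, 9.1]
contact_force: [-1.9, -0.3, 3.6]
width: 0.406
grasp_force: 58.7
```

```bash
sed -i 's/range(3)/range(1)/' r.py; python3 r.py
```

```text
[0.18 0.47 0.08] [-1.9 -0.3  3.6] 9.1 42.36 -0.97 [ 493.5 -244.2   90.6] 0.406
[0.06 0.42 0.02] [-1.6 -0.9  4.1] 8.9 42.56 -0.26 [ 493.5 -244.1   90.7] 0.404
```

Request:
{"name": "step_arm", "arguments": {"steps": [{"claw": 0.3, "travel": [0, 0, 0], "delta_rot": [0, 0, -4]}]}}

```text
time_s: 25.45
ee_pos: [493.4, -244.0, 90.6]
tool_rot: [-180.0, 0.0, 5.2]
contact_force: [-1.5, 0.7, 6.3]
width: 0.406
grasp_force: 58.6
```

```bash
python3 r.py
```

```text
[0.34 0.58 0.1 ] [-1.5  0.7  6.3] 5.2 46.31 -0.87 [ 493.4 -244.    90.6] 0.406
[0.17 0.57 0.06] [-2.8 -0.5  5.8] 5.0 46.51 -0.14 [ 493.3 -244.    90.6] 0.403
```

Request:
{"name": "step_arm", "arguments": {"steps": [{"claw": 0.3, "travel": [0, 0, 0], "delta_rot": [0, 0, -4]}]}}

```text
time_s: 25.62
ee_pos: [493.2, -243.9, 90.6]
tool_rot: [-180.0, 0.0, 1.2]
contact_force: [-2.3, 1.6, 6.2]
width: 0.407
grasp_force: 58.6
```

```bash
python3 r.py
```

```text
[0.47 0.68 0.03] [-2.3  1.6  6.2] 1.2 50.31 -0.88 [ 493.2 -243.9   90.6] 0.407
[0.34 0.62 0.07] [-2.9  1.7  5.6] 1.0 50.51 -0.14 [ 493.2 -243.8   90.6] 0.404
```

Request:
{"name": "step_arm", "arguments": {"steps": [{"claw": 0.3, "travel": [0, 0, 0], "delta_rot": [0, 0, -4]}]}}

```text
time_s: 25.8
ee_pos: [493.3, -243.7, 90.6]
tool_rot: [-180.0, 0.0, -2.8]
contact_force: [-1.3, 1.6, 5.2]
width: 0.406
grasp_force: 58.6
```

```bash
python3 r.py
```

```text
[0.42 0.51 0.17] [-1.3  1.6  5.2] -2.8 54.31 -0.86 [ 493.3 -243.7   90.6] 0.406
[0.51 0.63 0.03] [-2.2  1.8  6.9] -3.0 54.51 -0.12 [ 493.3 -243.7   90.6] 0.403
```

Request:
{"name": "step_arm", "arguments": {"steps": [{"claw": 0.3, "travel": [0, 0, 0], "delta_rot": [0, 0, -4]}]}}

```text
time_s: 25.98
ee_pos: [493.5, -243.9, 90.6]
tool_rot: [-180.0, -0.0, -6.8]
contact_force: [-0.9, 0.5, 4.9]
width: 0.403
grasp_force: 58.6
```

```bash
python3 r.py
```

```text
[0.25 0.39 0.03] [-0.9  0.5  4.9] -6.8 58.31 -0.87 [ 493.5 -243.9   90.6] 0.403
[0.28 0.39 0.05] [-0.8  1.5  4.8] -7.0 58.51 -0.13 [ 493.5 -243.9   90.6] 0.402
```

Request:
{"name": "step_arm", "arguments": {"steps": [{"claw": 0.3, "travel": [0, 0, 0], "delta_rot": [0, 0, -4]}]}}

```text
time_s: 26.15
ee_pos: [493.5, -244.1, 90.6]
tool_rot: [180.0, -0.0, -10.8]
contact_force: [-0.8, -0.7, 5.1]
width: 0.403
grasp_force: 58.6
```

```bash
python3 r.py
```

```text
[0.13 0.34 0.16] [-0.8 -0.7  5.1] -10.8 62.31 -0.83 [ 493.5 -244.1   90.6] 0.403
[0.14 0.32 0.15] [-0.1  0.6  6.1] -11.0 62.49 -0.15 [ 493.6 -244.1   90.6] 0.404
```

Request:
{"name": "step_arm", "arguments": {"steps": [{"claw": 0.3, "travel": [0, 0, 0], "delta_rot": [0, 0, -4]}]}}

```text
time_s: 26.32
ee_pos: [493.6, -244.1, 90.7]
tool_rot: [180.0, -0.0, -14.8]
contact_force: [-1.3, -0.6, 5.3]
width: 0.403
grasp_force: 58.5
```

```bash
python3 r.py
```

```text
[0.22 0.35 0.32] [-1.3 -0.6  5.3] -14.8 66.25 -0.6 [ 493.6 -244.1   90.7] 0.403
[0.14 0.28 0.25] [-1.1  0.2  5.3] -14.9 66.44 0.11 [ 493.6 -244.1   90.7] 0.407
```

Request:
{"name": "step_arm", "arguments": {"steps": [{"claw": 0.3, "travel": [0, 0, 0], "delta_rot": [0, 0, -4]}]}}

```text
time_s: 26.5
ee_pos: [493.6, -244.1, 90.6]
tool_rot: [180.0, -0.0, -18.7]
contact_force: [-1.5, 0.0, 5.3]
width: 0.407
grasp_force: 58.5
```

```bash
python3 r.py
```

```text
[0.22 0.32 0.49] [-1.5  0.   5.3] -18.7 70.23 -0.46 [ 493.6 -244.1   90.6] 0.407
[0.22 0.32 0.31] [-1.1  0.2  5.6] -18.9 70.43 0.17 [ 493.6 -244.1   90.7] 0.403
```

Request:
{"name": "step_arm", "arguments": {"steps": [{"claw": 0.3, "travel": [0, 0, 0], "delta_rot": [0, 0, -2]}]}}

```text
time_s: 26.68
ee_pos: [493.6, -244.1, 90.6]
tool_rot: [180.0, -0.0, -20.7]
contact_force: [-0.7, -0.1, 5.1]
width: 0.407
grasp_force: 58.5
```

```bash
python3 r.py
```

```text
[0.25 0.32 0.59] [-0.7 -0.1  5.1] -20.7 72.18 0.1 [ 493.6 -244.1   90.6] 0.407
[0.22 0.3  0.45] [-1.5  1.   5.3] -20.8 72.27 0.42 [ 493.6 -244.1   90.7] 0.399
```

Request:
{"name": "step_arm", "arguments": {"steps": [{"claw": 0.3, "travel": [0, 0, 0], "delta_rot": [0, 0, -1]}]}}

```text
time_s: 26.85
ee_pos: [493.6, -244.1, 90.7]
tool_rot: [180.0, -0.0, -21.6]
contact_force: [-0.6, 0.3, 6.3]
width: 0.403
grasp_force: 58.5
```

```bash
python3 r.py
```

```text
[0.24 0.28 0.54] [-0.6  0.3  6.3] -21.6 73.15 0.3 [ 493.6 -244.1   90.7] 0.403
[0.24 0.26 0.5 ] [-1.8  0.6  5.5] -21.7 73.2 0.48 [ 493.6 -244.1   90.6] 0.407
```

```bash
sed -i 's/range(1)/range(4)/' r.py; python3 r.py; python3 -c "
from h import *
print(manip.sign_off())"
```

```text
[0.24 0.26 0.5 ] [-1.8  0.6  5.5] -21.7 73.2 0.48 [ 493.6 -244.1   90.6] 0.407
[0.2  0.33 0.47] [-1.1  0.5  4.5] -21.6 73.15 0.61 [ 493.6 -244.1   90.7] 0.407
[0.19 0.23 0.48] [0.2 0.2 4.6] -21.6 73.13 0.51 [ 493.6 -244.1   90.6] 0.404
[0.21 0.31 0.46] [-0.   0.2  4.7] -21.6 73.13 0.48 [ 493.6 -244.1   90.6] 0.402
[0.28 0.3  0.45] [-0.9  0.8  4.7] -21.6 73.13 0.48 [ 493.6 -244.1   90.6] 0.402
the job is handed in; nothing more can be done
None
```

I handed the job in at about 27 s of 64 s with the fitting socket seated and gripped on the red nut; the hand-in gave no verdict. It held about 0.45 N m at rest, against 0.25 N m to turn, so I judge the nut tight, though it slipped once past the nut's corners at the stop. The slipping socket is back in its tray pocket, the fattest was never tried or moved, and I did not touch the black nut or the bystanders.

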